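# Ease up a sprung kettle lid

### The job

Press the red lid-release button at the top of the kettle's handle with one fingertip and, the moment the sprung lid pops, trap it with the other finger so that it stays barely ajar for a second instead of flying up. Then let it rise gently under the finger until it stands fully open by itself, and take the hand away. Only touch and press: do not grip, lift, tip or shove the kettle, and leave the two glass mugs, the canister and the teaspoon where they are.

Things in the scene. Friction and masses are not known exactly. Their poses are not given: they have to be found in the camera images.
- kettle: Small steel kettle with black trim, standing loose on a cork mat 180 mm across and 8 mm thick. Origin: centre of its underside; z up; x points from the handle (-x) across the lid to the spout (+x); the handle points to the right, often also towards the robot. Body 134 mm across at the foot and 103 mm at the top; its rim is 132 mm above the origin. The black handle reaches x = -137 mm, top 130 mm above the origin.
- button_top (a point): Centre of the top of the red round lid-release button, 23 mm across, on the kettle's midline 78 mm behind the kettle's axis (x = -78 mm) and 155 mm above the origin; it is pressed straight down and stands 14 mm higher than the lid's top. The black housing round it is 36 mm wide and lies 20 mm lower than the button's top.
- kettle_button (a joint): Travel of the button in m: 0 up, 0.009 at its bottom stop. Springs back; 2 N at the start, 5 N at the bottom, a little more while the latch still carries the lid. The lid is let go at about 0.0065.
- kettle_lid (a joint): Angle of the lid in rad: 0 shut and latched, 1.45 fully open (its stop). The lid turns up and back towards the handle about the hinge; its spring drives it open all the way and holds it there, pushing up with about 1.1 N on a finger 65 mm from the hinge when nearly shut and less when it is farther open. Left alone it flies open in a fraction of a second.
- lid_hinge (a point): The lid's hinge line (runs along the kettle's y) at the handle side, at x = -56 mm, 134 mm above the kettle's origin; it lies 7.5 mm under the shut lid's top and 22 mm from the button's axis.
- lid_top (a point): Centre of the lid's flat top. The lid is a round black disc 95 mm across and 9 mm thick with a steel inlay, centred 56 mm from the hinge. While shut it is level and 14 mm lower than the button's top. Moves with the lid.
- lid_tip (a point): Point of the lid's top edge farthest from the hinge (103 mm from it, at the spout side). Moves with the lid.
- mug_a_mid (a point): Glass mug, 103 mm across, 136 mm with its handle, 88 mm high, loose bystander to the left of the kettle; point at the centre of its bowl half-way up.
- mug_b_mid (a point): Glass mug, 103 mm across, 136 mm with its handle, 88 mm high, loose bystander to the left of the kettle and farther away; point at the centre of its bowl half-way up.
- canister_mid (a point): Green canister with a wooden lid, 107 mm across, 150 mm high, loose bystander to the right of the kettle; point at the its centre half-way up.
- teaspoon: Teaspoon with a red handle, 132 mm long, 26 mm wide, 11 mm high, lying loose to the right of the kettle; origin at the centre of its underside.

How it is judged:
By the outcome, as a careful person would: the job done as asked, in the order asked, and still so for the second after the job is handed in, with the robot touching nothing.
It also fails if it takes over 51 s, if anything falls off the work surface, if the arm or the gripper's body presses on something with over 40 N, if the wrist force passes 120 N, or if a joint passes its speed limit or range.

### The arm

A 6-joint arm with a two-finger parallel gripper is mounted at the origin on a cart in front of the work surface, level with it; the furniture and walls round the work are solid. World frame = base frame: x ahead of the robot, y to its left, z up, the work surface at z = 0. Lengths are in m, angles in degrees, forces in N, time in s.
With the tool pointing down it reaches from about 0.4 to 0.825 m from the base axis. Payload 7 kg.
Tool frame: the origin (TCP) lies at the very end of the fingers, on their centre line; the grasp point (between the pads) lies 19 mm behind it; z points along the fingers, y is the line along which they close (so a half turn about z gives the same grasp; the last joint's range is limited). The gripper opens to 88 mm and grips with 3 to 60 N. Pads are 19 mm wide; open, the fingers measure 130 mm over their backs; the gripper's body (78 mm by 193 mm) begins 47 mm behind the grasp point.
Start: joints at [-60.728, 20.546, 0.682, 0, -70.136, -16.507], TCP at [0.149, -0.658, 0.227] pointing down, gripper open.
Joint ranges: [-176.03, 176.03], [-82.01, 121.73], [-58.28, 71.71], [-173.87, 95.51], [-174.79, -0.11], [-173.66, 173.66]. Speed limits (degrees/s): [136.94, 136.94, 172.46, 180, 180, 180].

### API

Orientations are given as [roll, pitch, yaw] about the fixed x, y, z axes, in that order (R = Rz(yaw) Ry(pitch) Rx(roll)).
In Python, from plant import get_state, imaging, r, finder gives the robot as it stands.
- The arm moves only by the shell command python3 -m handwheel 'ROWS' [FORCE]. ROWS is JSON, a list of rows, each a list of 5 numbers: the closure, from 0 (fully open) to 1 (shut), then the shift along the world's x, y, z in cm, then the turn about the world's z in degrees. A call has 1 to 8 rows; each row is the pose to reach, as a shift and turn from the pose commanded when the call began; what a row does not reach only later rows make up. A row lasts 1/8 s, in which the tool goes at most 62.5 mm and 10.7 degrees, less where a joint would pass 70% of its speed; a pose out of reach is approached as far as the arm can. A call with a gripper value outside its range is refused whole. The fingers move at their own pace and stop on an object; FORCE is the grip in N (left out, the last holds). Time passes only in rows, so rows that repeat a pose let the fingers close. It gives the time, the measured TCP pose, the force, the opening and the grip force at its end, in the units of the state.
- get_state(): the state, without advancing time (a new reading comes with each control period).
- imaging.capture(name): name is "side" or "top"; returns (picture, depth): 480x640x3 uint8, red, green, blue; 480x640 float32, m along the optical axis (not along the pixel's ray), 0 where there is no reading.
- imaging.get_calibration(name): a dict with "fx", "fy", "cx", "cy" (pixels), "rvec" (rotation vector, rad) and "tvec" (3), from world to camera coordinates, as OpenCV has them. Camera axes: x right, y down, z forward; pixel columns grow to the right and rows downward; lengths in m; the calibration is good to about 2 mm. A picture is of the moment at which its call begins. get_calibration takes no time and is no camera call.
- r.close_job(): hands the job in; it is judged then, once.
Trained networks look in the newest picture that a camera, given by its name, has taken for a name from the list of things; names that differ only in an ending like _2 or _b are one class to them, and where a whole thing is asked for, a point or a joint stands for the part that bears it (a point fixed in the world has none). Each returns a list of dicts, best first, with "p" (0 to 1); they miss things now and then, are a little off and sometimes report something else, mostly with a low value. They report only what shows in the picture. A call takes as long as a camera call.
- finder.cut_out(camera, query): "region" (480x640 bool, what is visible of it) and "pixel" ([column, row] in pixels, amid what is visible of it).
The state is a dict: "time_s": time; "joints": joint angles; "qd": joint speeds; "joint_torque": joint torques, N m; "tcp_pos": TCP position; "eef_rot": TCP orientation; "contact_force": force on the tool from outside, world axes, zero at the start; "moment": the same for the moment, N m; "gripper_width": finger opening in m; "gripper_force": force on a finger pad.
Only numpy, scipy, OpenCV 4.12 (cv2) and the standard library are available. Lean on these libraries where they do the work, as an engineer would, in place of code of your own. Each camera call takes 0.05 s, during which the arm holds its last target. There are 200 camera calls.

## Working session

There is one attempt and no reset: what is moved stays moved. The work goes in short steps, Python scripts to look and compute and a shell command to move; the robot and the scene stay as the last step left them, time stands still between calls to the robot, and variables do not carry over. Pictures are saved under pics/ and viewed, at most 10 in all, crops included, and the job is handed in when it is done.

```bash
mkdir -p pics; cat > h.py <<'E'
import numpy as np, cv2
from plant import get_state, imaging, r, finder
def cap(n,f=None):
    p,d=imaging.capture(n)
    if f: cv2.imwrite('pics/'+f,p[:,:,::-1])
    return p,d
def world(n,d):
    c=imaging.get_calibration(n); R,_=cv2.Rodrigues(np.array(c['rvec'],float)); t=np.array(c['tvec'],float).ravel()
    v,u=np.mgrid[:480,:640]
    P=np.stack([(u-c['cx'])/c['fx']*d,(v-c['cy'])/c['fy']*d,d],-1)
    return (P-t)@R
E
python3 - <<'E'
from h import *
s=get_state(); print(s['time_s'],s['tcp_pos'],s['eef_rot'],s['gripper_width'])
for n in ('top','side'):
    p,d=cap(n,n+'0.png'); W=world(n,d)
    for q in ('button_top','kettle_button','lid_top','kettle','canister_mid','mug_a_mid','teaspoon'):
        for o in finder.cut_out(n,q)[:2]:
            m=o['region']&(d>0)
            if m.sum()<3: continue
            X=W[m]; print(n,q,round(o['p'],2),np.round(o['pixel']),m.sum(),'med',np.round(np.median(X,0),3),'lo',np.round(np.percentile(X,3,axis=0),3),'hi',np.round(np.percentile(X,97,axis=0),3))
    hsv=cv2.cvtColor(p,cv2.COLOR_RGB2HSV)
    red=((hsv[...,0]<8)|(hsv[...,0]>172))&(hsv[...,1]>150)&(hsv[...,2]>80)&(d>0)
    k,l,st,c=cv2.connectedComponentsWithStats(red.astype(np.uint8))
    for i in range(1,k):
        if st[i,4]>20: print('red',st[i],np.round(np.median(W[l==i],0),4))
E
```

```text
0.0 [ 0.14898477 -0.65783399  0.22560432] [ 1.79901814e+02 -8.56234606e-03 -1.67244460e+02] 0.08761398225253558
top button_top 0.5 [286. 230.] 1527 med [0.504 0.057 0.149] lo [0.466 0.009 0.145] hi [0.545 0.1   0.152]
top kettle_button 0.59 [321. 235.] 99 med [ 0.495 -0.019  0.163] lo [ 0.485 -0.03   0.137] hi [ 0.506 -0.009  0.166]
top kettle_button 0.16 [436. 286.] 310 med [ 0.393 -0.294  0.006] lo [ 0.358 -0.336 -0.001] hi [ 0.46  -0.268  0.012]
top lid_top 0.82 [287. 233.] 1529 med [0.504 0.057 0.149] lo [0.464 0.009 0.145] hi [0.545 0.099 0.152]
top kettle 0.86 [293. 237.] 3107 med [0.495 0.045 0.146] lo [ 0.446 -0.056  0.013] hi [0.551 0.123 0.154]
top kettle 0.5 [202. 205.] 1738 med [0.575 0.282 0.032] lo [0.522 0.219 0.006] hi [0.627 0.316 0.088]
top canister_mid 0.65 [468. 201.] 2373 med [ 0.577 -0.333  0.131] lo [ 0.533 -0.389  0.018] hi [ 0.628 -0.292  0.138]
top mug_a_mid 0.9 [184. 266.] 1889 med [0.423 0.315 0.032] lo [0.375 0.254 0.005] hi [0.486 0.352 0.089]
top mug_a_mid 0.69 [205. 203.] 1754 med [0.575 0.282 0.032] lo [0.521 0.219 0.006] hi [0.627 0.316 0.088]
top te
[... 543 characters left out ...]
tle 0.76 [330. 251.] 3229 med [0.507 0.009 0.093] lo [ 0.452 -0.071  0.013] hi [0.565 0.075 0.15 ]
side canister_mid 0.57 [381. 336.] 4526 med [ 0.579 -0.384  0.095] lo [ 0.536 -0.398  0.004] hi [ 0.633 -0.305  0.133]
side mug_a_mid 0.67 [335. 219.] 450 med [0.512 0.049 0.148] lo [0.469 0.015 0.142] hi [0.55  0.092 0.15 ]
side mug_a_mid 0.65 [300. 222.] 1006 med [0.418 0.267 0.064] lo [0.378 0.25  0.011] hi [0.465 0.355 0.086]
side teaspoon 0.53 [275. 347.] 187 med [ 0.388 -0.287  0.004] lo [ 0.362 -0.338 -0.   ] hi [ 0.46  -0.267  0.01 ]
red [413  30  31  19 236] [ 0.5893 -0.6242  0.6066]
red [324 224  10   9  84] [ 0.4963 -0.0256  0.1558]
red [291 353  24  13 107] [ 0.4465 -0.3282  0.0063]
```

View pics/top0.png

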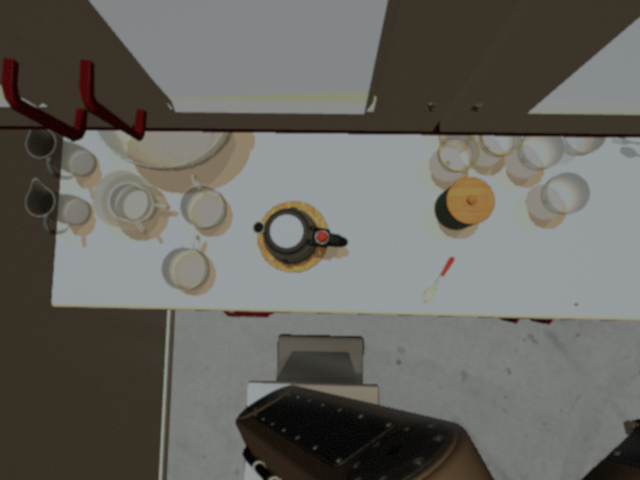

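View pics/side0.png

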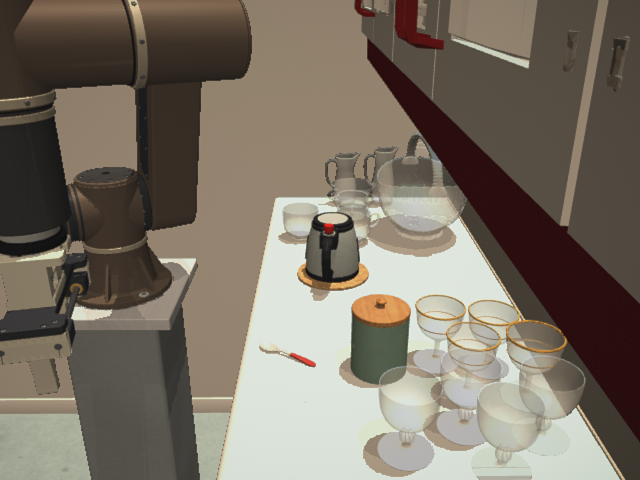

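The top view shows the button at (321,236) and the lid centred at (287,232). In the side view the button is at (328,228). The heights match: button 0.163 and lid 0.149. The kettle's yaw is about 83°, so I need a hand centre of about (0.5015, 0.032) and a turn of about -19.6°.

```bash
python3 -m handwheel '[[0,1.2,2.5,1,-2],[0,4,8,1,-5],[0,7,14,1,-8],[0,10,20,1,-11],[0,13,26,1,-14],[0,16,32,1,-17],[0,19,38,1,-19],[0,22,44,1,-19.6]]' && python3 -m handwheel '[[0,3,6,0,0],[0,6,12,0,0],[0,9,17.5,0,0],[0,11.5,22,0,0],[0,12.7,24.3,0,0],[0,13.1,25,0,0],[0,13.1,25,-1,0],[0,13.1,25,-2,0]]'
```

```text
time_s: 1.8
tcp_pos: [0.3574, -0.2411, 0.2371]
eef_rot: [-180.0, 0.1, 173.1]
contact_force: [0.9, -0.8, -0.7]
gripper_width: 0.0875
gripper_force: 0.0
time_s: 2.8
tcp_pos: [0.4871, 0.0062, 0.2158]
eef_rot: [180.0, -0.0, 173.1]
contact_force: [0.2, -0.6, 0.8]
gripper_width: 0.0875
gripper_force: 0.0
```

```bash
python3 -m handwheel '[[0,0.3,0.5,-0.5,0],[0,0.3,0.5,-1,0],[0,0.3,0.5,-1,0]]'; python3 - <<'E'
from h import *
s=get_state(); print(s['time_s'],s['tcp_pos'],s['eef_rot'])
p,d=cap('side'); cv2.imwrite('pics/s1.png',cv2.resize(p[100:300,200:460],None,fx=3,fy=3,interpolation=2)[:,:,::-1])
W=world('side',d); 
hsv=cv2.cvtColor(p,cv2.COLOR_RGB2HSV)
red=((hsv[...,0]<8)|(hsv[...,0]>172))&(hsv[...,1]>150)&(hsv[...,2]>80)&(d>0)
red[:150]=0;red[300:]=0
X=W[red]; print(np.round(np.percentile(X,[3,50,97],axis=0),4))
for n in ('side','top'):
    if n=='top': p,d=cap('top'); W=world(n,d); cv2.imwrite('pics/t1.png',cv2.resize(p[150:310,220:420],None,fx=4,fy=3.7,interpolation=2)[:,:,::-1])
    c=imaging.get_calibration(n)
    q,_=cv2.projectPoints(np.array([s['tcp_pos']]),np.array(c['rvec'],float),np.array(c['tvec'],float),np.array([[c['fx'],0,c['cx']],[0,c['fy'],c['cy']],[0,0,1.]]),None); print(n,q.ravel())
    # gripper tip points just above TCP height
    m=(abs(W[...,2]-s['tcp_pos'][2]-.012)<.012)&(np.hypot(W[...,0]-.5,W[...,1]-.03)<.12)&(d>0)
    X=W[m]; print(n,m.sum())
    if m.sum():
        th=np.radians(83.2);u=np.array([np.cos(th),np.sin(th)]);a=(X[:,:2]-np.array(s['tcp_pos'])[:2])@u;b=(X[:,:2]-np.array(s['tcp_pos'])[:2])@[-u[1],u[0]]
        print(np.histogram(a,bins=np.arange(-.1,.1,.01))); print(np.percentile(b,[3,97]), X[:,2].min())
E
```

```text
time_s: 3.18
tcp_pos: [0.4906, 0.0118, 0.2062]
eef_rot: [-180.0, -0.0, 173.2]
contact_force: [-0.3, -0.3, 0.5]
gripper_width: 0.0875
gripper_force: 0.0
3.175 [0.49062294 0.01184898 0.20622706] [-1.79980834e+02 -3.16146994e-02  1.73150939e+02]
[[ 0.4872 -0.0312  0.1466]
 [ 0.4964 -0.0261  0.1563]
 [ 0.5078 -0.0149  0.1627]]
side [325.4473531 201.5954925]
side 143
(array([ 0,  0,  0, 46, 54,  0,  0,  0,  0,  0,  0,  0,  0,  5, 33,  5,  0,
        0,  0]), array([-1.00000000e-01, -9.00000000e-02, -8.00000000e-02, -7.00000000e-02,
       -6.00000000e-02, -5.00000000e-02, -4.00000000e-02, -3.00000000e-02,
       -2.00000000e-02, -1.00000000e-02, -5.55111512e-17,  1.00000000e-02,
        2.00000000e-02,  3.00000000e-02,  4.00000000e-02,  5.00000000e-02,
        6.00000000e-02,  7.00000000e-02,  8.00000000e-02,  9.00000000e-02]))
[-0.0122143   0.00820471] 0.20622744542671134
top [306.22483353 235.70962762]
top 0
```

View pics/s1.png

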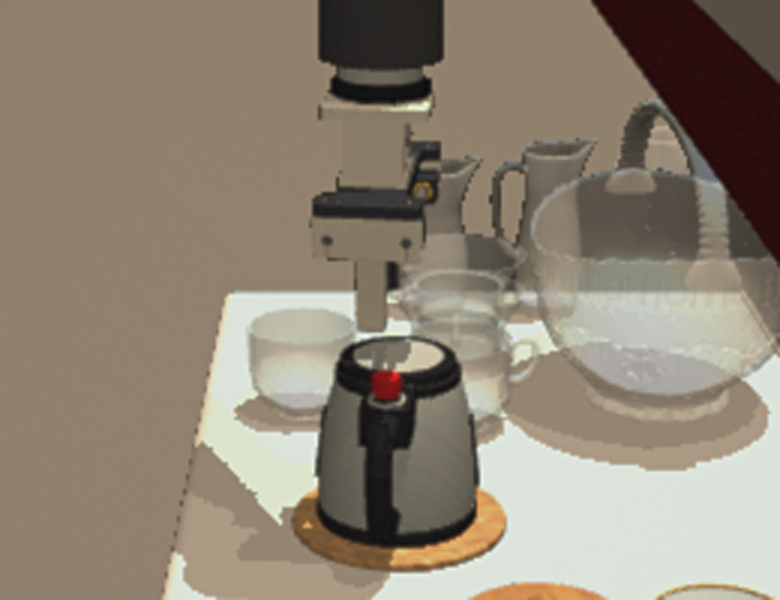

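The side crop shows the button at about (387,384) in the crop, with the finger above the kettle and to the near left of it. The remaining shift is about (+1.2, +2.1) cm before I descend.

```bash
python3 -m handwheel '[[0,0.6,1,0,0],[0,1.2,2.1,-0.5,0],[0,1.2,2.1,-1.5,0],[0,1.2,2.1,-2.5,0],[0,1.2,2.1,-3.1,0],[0,1.2,2.1,-3.1,0],[0,1.2,2.1,-3.1,0]]'; python3 - <<'E'
from h import *
s=get_state(); print(s['time_s'],s['tcp_pos'],s['eef_rot'],s['contact_force'])
p,d=cap('side'); cv2.imwrite('pics/s2.png',cv2.resize(p[170:270,270:400],None,fx=6,fy=6,interpolation=2)[:,:,::-1])
E
```

```text
time_s: 4.15
tcp_pos: [0.503, 0.033, 0.1758]
eef_rot: [180.0, 0.0, 173.2]
contact_force: [1.7, -0.1, -0.3]
gripper_width: 0.0878
gripper_force: 0.0
4.15 [0.50298806 0.03302249 0.17579858] [1.79995232e+02 2.17118297e-02 1.73159957e+02] [ 1.69387394 -0.1155271  -0.29973948]
```

View pics/s2.png

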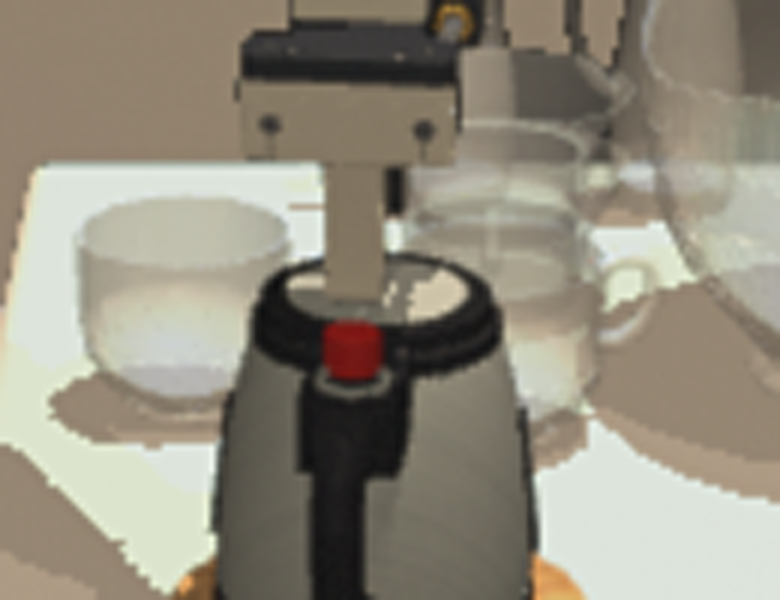

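The finger sits squarely over the button at crop (353,350). Now I lower it in small steps and watch the force.

```bash
python3 -m handwheel '[[0,0,0,-0.5,0],[0,0,0,-1,0],[0,0,0,-1.2,0],[0,0,0,-1.3,0],[0,0,0,-1.4,0],[0,0,0,-1.5,0],[0,0,0,-1.6,0],[0,0,0,-1.6,0]]'
```

```text
time_s: 5.2
tcp_pos: [0.5028, 0.033, 0.1595]
eef_rot: [-180.0, -0.0, 173.2]
contact_force: [-2.4, -0.6, 2.2]
gripper_width: 0.0877
gripper_force: 1.4
```

```bash
python3 -m handwheel '[[0,0,0,-0.1,0],[0,0,0,-0.2,0],[0,0,0,-0.3,0],[0,0,0,-0.3,0]]'; python3 - <<'E'
from h import *
f=[]
for i in range(3):
    p,d=cap('side'); s=get_state(); f.append(s['contact_force'][2])
print(s['tcp_pos'],f)
W=world('side',d); hsv=cv2.cvtColor(p,cv2.COLOR_RGB2HSV)
red=((hsv[...,0]<8)|(hsv[...,0]>172))&(hsv[...,1]>150)&(hsv[...,2]>80)&(d>0)
red[:150]=0;red[300:]=0
print(red.sum(),np.round(np.percentile(W[red],[3,50,97],axis=0),4))
E
```

```text
time_s: 5.7
tcp_pos: [0.5029, 0.0331, 0.1566]
eef_rot: [-180.0, 0.0, 173.2]
contact_force: [-2.6, -1.8, 4.6]
gripper_width: 0.0875
gripper_force: 2.3
[0.50292018 0.03307674 0.15664318] [np.float64(4.163636799837839), np.float64(4.426488414300301), np.float64(4.604491870904374)]
54 [[ 0.4872 -0.0335  0.1437]
 [ 0.4962 -0.0267  0.1501]
 [ 0.5055 -0.0197  0.1561]]
```

```bash
python3 -m handwheel '[[0,0,0,-0.05,0],[0,0,0,-0.1,0],[0,0,0,-0.15,0],[0,0,0,-0.15,0]]'; python3 - <<'E'
from h import *
f=[]
for i in range(2):
    p,d=cap('side'); s=get_state(); f.append(s['contact_force'][2])
print(s['time_s'],s['tcp_pos'],f,s['moment'])
cv2.imwrite('pics/s3.png',cv2.resize(p[170:270,270:400],None,fx=6,fy=6,interpolation=2)[:,:,::-1])
E
```

```text
time_s: 6.35
tcp_pos: [0.5029, 0.0331, 0.1551]
eef_rot: [-180.0, 0.0, 173.2]
contact_force: [-1.9, -0.8, 5.1]
gripper_width: 0.0875
gripper_force: 2.6
6.45 [0.50288419 0.03307182 0.15509779] [np.float64(5.2079897423896275), np.float64(5.3564946587136255)] [-0.65069868  0.86111392 -0.077783  ]
```

View pics/s3.png

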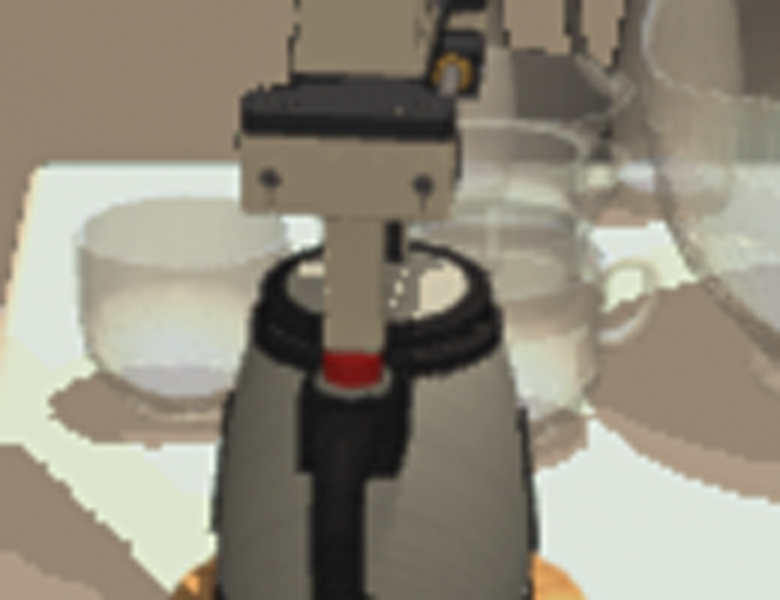

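The button is fully pressed and the lid's back edge has risen to y≈243 in the crop, from 255. So the lid is ajar and trapped. I'll hold it there, then let it rise along the computed arc.

```bash
python3 -m handwheel '[[0,0,0,0,0],[0,0,0,0,0],[0,0,0,0,0],[0,0,0,0,0],[0,0,0,0,0],[0,0,0,0,0],[0,0,0,0,0],[0,0,0,0,0]]'; python3 -m handwheel '[[0,0,-0.04,0.13,0],[0,0,-0.08,0.26,0],[0,-0.01,-0.12,0.4,0],[0,-0.02,-0.2,0.58,0],[0,-0.03,-0.28,0.76,0],[0,-0.04,-0.36,0.94,0],[0,-0.05,-0.45,1.12,0],[0,-0.06,-0.54,1.3,0]]'; python3 - <<'E'
from h import *
p,d=cap('side'); s=get_state(); print(s['time_s'],s['tcp_pos'],s['contact_force'])
cv2.imwrite('pics/s4.png',cv2.resize(p[170:270,270:400],None,fx=6,fy=6,interpolation=2)[:,:,::-1])
E
```

```text
time_s: 7.45
tcp_pos: [0.5029, 0.0331, 0.1551]
eef_rot: [-180.0, 0.0, 173.2]
contact_force: [-2.8, -1.0, 5.0]
gripper_width: 0.0876
gripper_force: 2.5
time_s: 8.45
tcp_pos: [0.5022, 0.0277, 0.1682]
eef_rot: [180.0, 0.0, 173.2]
contact_force: [0.2, 0.2, 0.9]
gripper_width: 0.088
gripper_force: 0.5
8.5 [0.50228125 0.02757036 0.16843712] [-0.20411503  0.03648791  1.62323448]
```

View pics/s4.png

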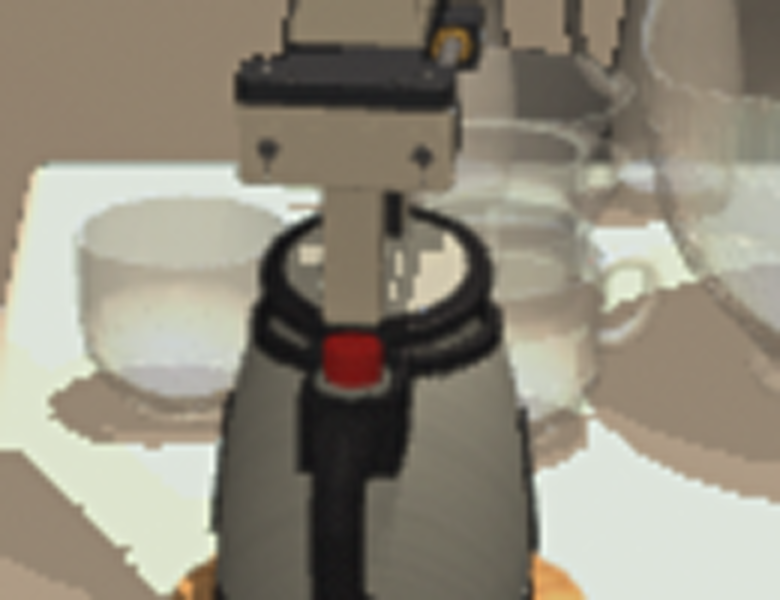

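The lid is slightly open, following the finger, and its rim is at y≈210. I'll continue the arc.

```bash
python3 -m handwheel '[[0,-0.02,-0.2,0.42,0],[0,-0.05,-0.4,0.84,0],[0,-0.08,-0.63,1.26,0],[0,-0.11,-0.87,1.67,0],[0,-0.14,-1.15,2.04,0],[0,-0.18,-1.43,2.4,0],[0,-0.21,-1.73,2.76,0],[0,-0.25,-2.04,3.1,0]]'; python3 -m handwheel '[[0,-0.04,-0.31,0.34,0],[0,-0.08,-0.63,0.66,0],[0,-0.11,-0.94,0.98,0],[0,-0.15,-1.26,1.28,0],[0,-0.19,-1.63,1.55,0],[0,-0.24,-2,1.81,0],[0,-0.28,-2.37,2.06,0],[0,-0.33,-2.75,2.28,0]]'; python3 - <<'E'
from h import *
p,d=cap('side'); s=get_state(); print(s['time_s'],s['tcp_pos'],s['contact_force'])
cv2.imwrite('pics/s5.png',cv2.resize(p[150:270,260:410],None,fx=5,fy=5,interpolation=2)[:,:,::-1])
E
```

```text
time_s: 9.5
tcp_pos: [0.4997, 0.0071, 0.1993]
eef_rot: [-180.0, -0.0, 173.2]
contact_force: [0.2, -0.0, 0.2]
gripper_width: 0.0876
gripper_force: 0.3
time_s: 10.5
tcp_pos: [0.4964, -0.0205, 0.222]
eef_rot: [-180.0, 0.0, 173.2]
contact_force: [-0.2, -0.6, -0.2]
gripper_width: 0.0877
gripper_force: 0.2
10.55 [ 0.49641746 -0.02071177  0.22225917] [-0.7629094 -1.0613752  0.5256677]
```

View pics/s5.png

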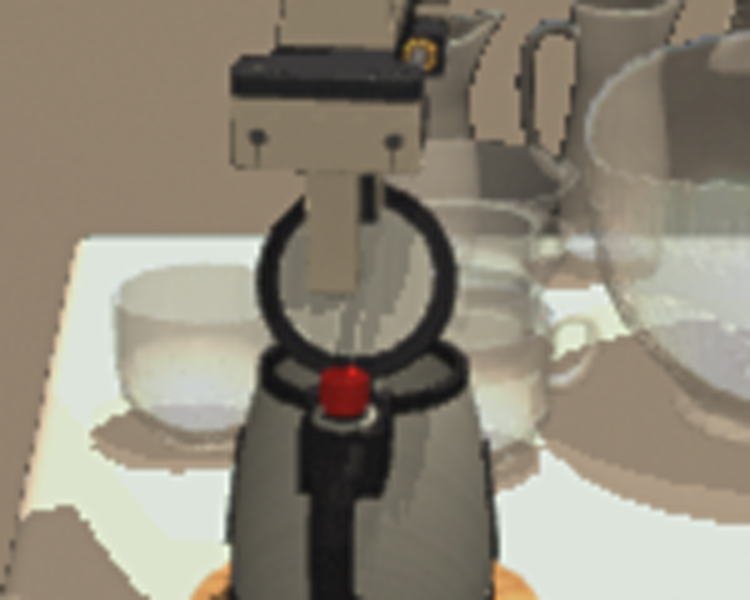

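The lid is about 55° open and still held by the far finger. I'll finish the arc and back away.

```bash
python3 -m handwheel '[[0,-0.05,-0.42,0.18,0],[0,-0.1,-0.84,0.36,0],[0,-0.15,-1.25,0.52,0],[0,-0.2,-1.67,0.68,0],[0,-0.25,-2.1,0.78,0],[0,-0.3,-2.53,0.87,0],[0,-0.36,-2.97,0.96,0],[0,-0.4,-3.27,1,0]]'; python3 -m handwheel '[[0,-0.03,-0.3,0.04,0],[0,-0.07,-0.6,0.05,0],[0,-0.11,-0.9,0.05,0],[0,-0.15,-1.2,0.05,0],[0,-0.2,-1.6,0.1,0],[0,-0.3,-2.3,0.2,0],[0,-0.4,-3.3,0.4,0],[0,-0.5,-4.5,0.8,0]]'; python3 -m handwheel '[[0,-0.2,-2,1,0],[0,-0.4,-4,2,0],[0,-0.7,-7,4,0],[0,-1,-10,5,0],[0,-1.2,-12,6,0],[0,-1.2,-13,6,0],[0,-1.2,-13,6,0]]'; python3 - <<'E'
from h import *
p,d=cap('side'); s=get_state(); print(s['time_s'],s['tcp_pos'],s['contact_force'])
cv2.imwrite('pics/s6.png',p[:,:,::-1])
E
```

```text
time_s: 11.55
tcp_pos: [0.4924, -0.0531, 0.2319]
eef_rot: [180.0, 0.0, 173.2]
contact_force: [0.1, -0.2, -0.1]
gripper_width: 0.0871
gripper_force: 0.0
time_s: 12.55
tcp_pos: [0.4873, -0.0987, 0.24]
eef_rot: [-180.0, -0.0, 173.2]
contact_force: [-0.4, 0.4, -0.3]
gripper_width: 0.0876
gripper_force: 0.0
time_s: 13.42
tcp_pos: [0.4751, -0.2284, 0.2994]
eef_rot: [180.0, -0.0, 173.1]
contact_force: [-0.5, 0.0, -0.1]
gripper_width: 0.0877
gripper_force: 0.0
13.475 [ 0.47512613 -0.22789058  0.29926574] [-0.39279787 -0.99784514 -1.31477442]
```

View pics/s6.png

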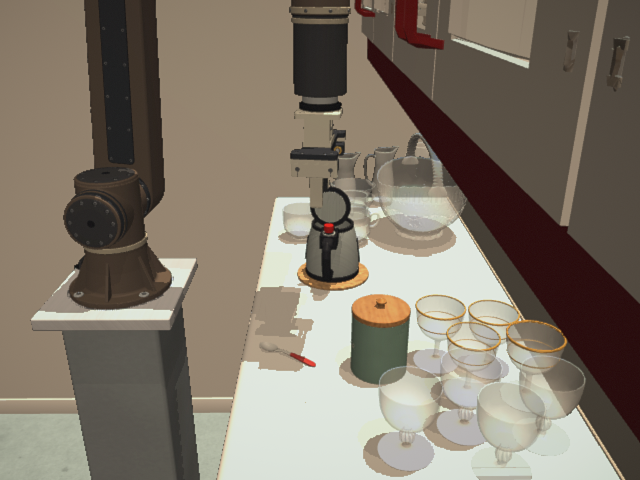

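The lid stands open at (331,203), the kettle hasn't moved, and the hand is well clear. The other objects are where they were. I'm handing in.

```bash
python3 -c "
from plant import r; print(r.close_job())"
```

```text
the job is handed in; nothing more can be done
None
```

I pressed the button, trapped the lid barely ajar for over a second, and let it rise under the finger until it stood fully open; the hand is well clear, nothing else looks moved, and the job was handed in at about 13.5 s.

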